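# Route bearing balls down the diverter chute into the round dish

## Task

Three steel bearing balls for a hand prosthesis lie in the small basket scoop. Swing the diverter flap on the sloping chute fully over, so that the chute feeds the round dish and not the square bin, then take the scoop by its cross bar and tip the balls into the top of the chute so that all three run down into the round dish. Stand the empty scoop upright on the bench again and leave the flap set.

Things in the scene. Friction and masses are not known exactly. Their poses are not given: they have to be found in the camera images.
- chute: Fixed diverter chute of sheet metal, 280 mm long, origin on the bench under it. z up; its board slopes 13 degrees down towards -x (roughly to the robot). Side walls 35 mm, high end wall 25 mm above the board. A wedge splits the low end into a +y and a -y exit, each 70 mm wide, 55 mm above the bench; one feeds the round dish, the other a square steel bin (125 x 125 x 42 mm), places vary.
- chute_mouth (a point): Pour point: on the board's surface, midway between the side walls, 55 mm in front of the wall at the chute's high (+x) end, 105 mm above the bench; axes as the chute. Here the side walls are 97 mm apart; they narrow to 74 mm at 55 mm downhill, then spread to 214 mm at the low end.
- flap (a joint): Flap angle, rad, -0.46 to 0.46 between its stops. The flap is an upright plate 75 mm long, its free end uphill. Positive: the free end is at the chute's +y wall, the +y exit is closed and balls go to the -y exit; negative: the reverse. It starts near the middle, turns with light friction (about 1 N at the knob) and stays where left; short of 0.33 either way it leaves a gap or lets balls stray.
- flap_pivot (a point): Point on the flap's hinge axis at the board's surface, at the tip of the splitting wedge, in the middle of the chute; axes as the chute. The hinge axis is square to the board, so it leans 13 degrees towards the chute's -x.
- flap_knob (a point): Grip point of the flap's black round post, 12 mm in diameter, 55 mm from the hinge axis. The post is square to the board (leans 13 degrees to the chute's -x); its top is 14 mm above this point, and the tops of the walls are 31 mm below it. From stop to stop the knob travels 49 mm sideways in an arc.
- scoop_bar (a point): Centre of the cross bar of the loose aluminium basket scoop (0.10 to 0.20 kg). Bar 12 x 12 mm in section, 48 mm free length along y, 90 mm above the scoop's underside, over its middle: pinch it along x. Axes: z up, the open mouth faces -x. The mouth's lip is 45 mm from the bar in -x and 71 mm below it. Tipped mouth-down by 45 degrees, the balls roll out.
- scoop_base (a point): Centre of the scoop's underside, 90 mm below the bar's centre, same axes; at height 0 when the scoop stands on the bench.
- scoop: The scoop, origin as scoop_base: 90 mm long (x), 56 mm wide (y), walls 38 mm high at sides and back (+x). Its floor falls 10 degrees from the mouth to the back, so the balls stay at the back.
- dish_in (a point): Centre of the inner floor of the round steel dish, fixed, 130 mm across and 42 mm high, standing under one exit of the chute.
- ball0_center (a point): Centre of steel ball 0, 15 mm in diameter, 14 g, one of three lying side by side at the back of the scoop.
- ball1_center (a point): Centre of steel ball 1, 15 mm in diameter, 14 g, one of three lying side by side at the back of the scoop.
- ball2_center (a point): Centre of steel ball 2, 15 mm in diameter, 14 g, one of three lying side by side at the back of the scoop.
Mind the look-alikes: they are no part of the job. What is shaped like the part that bears dish_in but purple is not meant.

How it is judged:
On the way, in this order (a step that is already met when the one before it is completed fails the run):
1. the flap is swung over so that it closes the square bin's exit, with the balls still in the scoop (((y of dish_in in the frame of chute_mouth above 0 m and value of joint flap below -0.33 rad) or (y of dish_in in the frame of chute_mouth below 0 m and value of joint flap above 0.33 rad)) and distance between each of ball0_center, ball1_center, ball2_center and scoop_bar below 0.1 m), for 0.2 s.
2. balls run down the chute (((x of ball0_center in the frame of chute_mouth between -0.2 and 0.05 m and y of ball0_center in the frame of chute_mouth between -0.11 and 0.11 m and z of ball0_center in the frame of chute_mouth between -0.05 and 0.022 m) or (x of ball1_center in the frame of chute_mouth between -0.2 and 0.05 m and y of ball1_center in the frame of chute_mouth between -0.11 and 0.11 m and z of ball1_center in the frame of chute_mouth between -0.05 and 0.022 m) or (x of ball2_center in the frame of chute_mouth between -0.2 and 0.05 m and y of ball2_center in the frame of chute_mouth between -0.11 and 0.11 m and z of ball2_center in the frame of chute_mouth between -0.05 and 0.022 m))), for 0.05 s.
At the end, for the whole second after the job is handed in: All three balls lie inside the round dish, the flap still stands at least 0.33 rad over to the side that closes the other exit, and the scoop stands on the bench, upright within about 10 degrees, at rest (horizontal distance between each of ball0_center, ball1_center, ball2_center and dish_in below 0.064 m and height (world z) of each of ball0_center, ball1_center, ball2_center below 0.045 m and ((y of dish_in in the frame of chute_mouth above 0 m and value of joint flap below -0.33 rad) or (y of dish_in in the frame of chute_mouth below 0 m and value of joint flap above 0.33 rad)) and angle between scoop_base's own z axis and vertical below 0.17 rad and height (world z) of scoop_base below 0.01 m and linear speed of scoop below 0.02 m/s); the robot touches nothing.
It fails at once if the scoop is tipped out straight over the round dish (horizontal distance between scoop_base and dish_in below 0.12 m and angle between scoop_base's own z axis and vertical above 0.4 rad).
It also fails if it takes over 58 s, if anything falls off the work surface, if the arm or the gripper's body presses on something with over 40 N, if the wrist force passes 120 N, or if a joint passes its speed limit or range.

## Robot

A 6-joint arm with a two-finger parallel gripper is mounted at the origin on the work surface. World frame = base frame: x ahead of the robot, y to its left, z up, the work surface at z = 0. Lengths are in m, angles in rad, forces in N, time in s.
With the tool pointing down it reaches from about 0.275 to 0.75 m from the base axis. Payload 10.2 kg.
Tool frame: the origin (TCP) lies at the very end of the fingers, on their centre line; the grasp point (between the pads) lies 19 mm behind it; z points along the fingers, y is the line along which they close (so a half turn about z gives the same grasp; the last joint's range is limited). The gripper opens to 88 mm and grips with 3 to 60 N. Pads are 18 mm wide; open, the fingers measure 123 mm over their backs; the gripper's body (75 mm by 187 mm) begins 45 mm behind the grasp point.
Start: joints at [-1.433, 0.313, 1.498, -0, 1.331, -0.223], TCP at [0.185, -0.491, 0.208] pointing down, gripper open.
Joint ranges: [-2.94, 2.94], [-0.97, 2.17], [0.19, 2.56], [-1.23, 4.37], [0.02, 3.11], [-2.88, 2.88]. Speed limits (rad/s): [2.39, 2.39, 3.01, 3.14, 3.14, 3.14].

## Interface

Orientations are given as a unit quaternion [x, y, z, w].
In Python, from workcell import r, vision gives the robot as it stands. The module is installed in compiled form; this text tells all that it offers.
- The arm moves only by the tool apply_moves, never from a script. Its argument "series" is a list of rows, each a list of 4 numbers: the shift along the tool's x, y, z in cm, then the turn about the tool's z in degrees. A call has 1 to 5 rows; each row is the pose to reach, as a shift and turn from the pose commanded when the call began, along the tool's axes at that moment; what a row does not reach only later rows make up. A row lasts 1/8 s, in which the tool goes at most 62.5 mm and 10.7 degrees, less where a joint would pass 70% of its speed; a pose out of reach is approached as far as the arm can. A call with a gripper value outside its range is refused whole. "gripper" is the gripper command: -1 is fully open, 1 is shut, values between are in proportion, set as the call begins (left out, the last holds). The fingers move at their own pace and stop on an object; "newtons" is the grip in N (left out, the last holds). Time passes only in rows, so rows that repeat a pose let the fingers close. It gives the time, the measured TCP pose, the force, the opening and the grip force at its end, in the units of the state.
- r.get_obs(): the state, without advancing time (a new reading comes with each control period).
- vision.get_image(name): name is "scene" or "side" or "wrist"; returns a dict with "frame" (480x640x3 uint8, red, green, blue), "z_map" (480x640 float32, m along the optical axis (not along the pixel's ray), 0 where there is no reading), "intrinsics" (3x3 intrinsics, pixels), "rvec" (rotation vector, rad) and "tvec" (3), from world to camera coordinates, as OpenCV has them; the wrist camera has in their place "T_tool_cam" (4x4, takes a point from camera to tool coordinates, whose origin is the TCP and whose axes are the flange's). Camera axes: x right, y down, z forward; pixel columns grow to the right and rows downward; lengths in m; the calibration is good to about 2 mm. A picture is of the moment at which its call begins: read the wrist's pose just before it.
- r.hand_in(): hands the job in; it is judged then, once.
The state is a dict: "time_s": time; "q": joint angles; "qvel": joint speeds; "joint_torque": joint torques, N m; "position": TCP position; "orientation": TCP orientation; "wrist_force": force on the tool from outside, world axes, zero at the start; "ft_torque": the same for the moment, N m; "gripper_width": opening from 0.0 (shut) to 1.0 (fully open); "grasp_force": force on a finger pad.
Only numpy, scipy, OpenCV 4.12 (cv2) and the standard library are available. Lean on these libraries where they do the work, as an engineer would, in place of code of your own. Each camera call takes 0.05 s, during which the arm holds its last target. There are 200 camera calls.

## Working session

There is one attempt and no reset: what is moved stays moved. The work goes in short steps, Python scripts to look and compute and a tool call to move; the robot and the scene stay as the last step left them, time stands still between calls to the robot, and variables do not carry over. Pictures are saved under pics/ and viewed, at most 10 in all, crops included, and the job is handed in when it is done.

Besides the shell and the picture viewer there is one more tool, called after ">>>" as name(argument=value, ...), one argument or row to a line, values as JSON. apply_moves: Moves the arm, as the interface text tells. Its arguments: {"type":"object","properties":{"series":{"type":"array","items":{"type":"array","items":{"type":"number"}}},"gripper":{"type":"number"},"newtons":{"type":"number"}},"required":["series"]}

```bash
mkdir -p pics; cat > h.py <<'E'
import numpy as np, cv2
from scipy.spatial.transform import Rotation as R
from workcell import r, vision
def grab(n):
    o=r.get_obs(); d=vision.get_image(n); K=np.array(d["intrinsics"]); 
    if n=="wrist":
        T=np.eye(4);T[:3,:3]=R.from_quat(o["orientation"]).as_matrix();T[:3,3]=o["position"]
        T=T@np.array(d["T_tool_cam"])
    else:
        T=np.eye(4);T[:3,:3]=R.from_rotvec(np.ravel(d["rvec"])).as_matrix();T[:3,3]=np.ravel(d["tvec"]);T=np.linalg.inv(T)
    np.savez(n+".npz",K=K,T=T,z=d["z_map"],f=d["frame"]); return d
def load(n): return np.load(n+".npz")
def pt(n,u,v,z=None,height=None):
    L=load(n);K=L["K"];T=L["T"]; ray=np.array([(u-K[0,2])/K[0,0],(v-K[1,2])/K[1,1],1])
    if height is not None:
        d=T[:3,:3]@ray; s=(height-T[2,3])/d[2]; return T[:3,3]+s*d
    if z is None: 
        w=L["z"][int(v)-1:int(v)+2,int(u)-1:int(u)+2]; z=np.median(w[w>0])
    return T[:3,:3]@(ray*z)+T[:3,3]
def proj(n,p):
    L=load(n);q=np.linalg.inv(L["T"])@np.append(p,1);c=L["K"]@q[:3];return c[:2]/c[2]
def save(n,name,crop=None,s=1):
    f=load(n)["f"][:,:,::-1]
    if crop: x0,y0,x1,y1=crop; f=f[y0:y1,x0:x1]
    cv2.imwrite("pics/"+name,cv2.resize(f,None,fx=s,fy=s,interpolation=cv2.INTER_CUBIC))
def cloud(n):
    L=load(n);z=L["z"];v,u=np.indices(z.shape);K=L["K"]
    P=np.stack([(u-K[0,2])/K[0,0]*z,(v-K[1,2])/K[1,1]*z,z],-1)@L["T"][:3,:3].T+L["T"][:3,3]; P[z==0]=np.nan; return P
E
python3 - <<'E'
from h import *
for n in("scene","side"): grab(n); print(n, load(n)["T"].round(3).tolist()); save(n,n+"1.png")
o=r.get_obs();print(o["position"],R.from_quat(o["orientation"]).as_matrix().round(3))
E
```

```text
scene [[-0.227, 0.735, -0.639, 1.039], [0.974, 0.175, -0.145, 0.121], [0.005, -0.655, -0.755, 0.812], [0.0, 0.0, 0.0, 1.0]]
side [[-0.937, -0.263, 0.23, 0.253], [-0.35, 0.726, -0.592, 0.551], [-0.011, -0.635, -0.773, 0.862], [0.0, 0.0, 0.0, 1.0]]
[ 0.18529901 -0.49095441  0.20723793] [[ 0.936  0.353 -0.   ]
 [ 0.353 -0.936  0.001]
 [ 0.    -0.001 -1.   ]]
```

View pics/scene1.png

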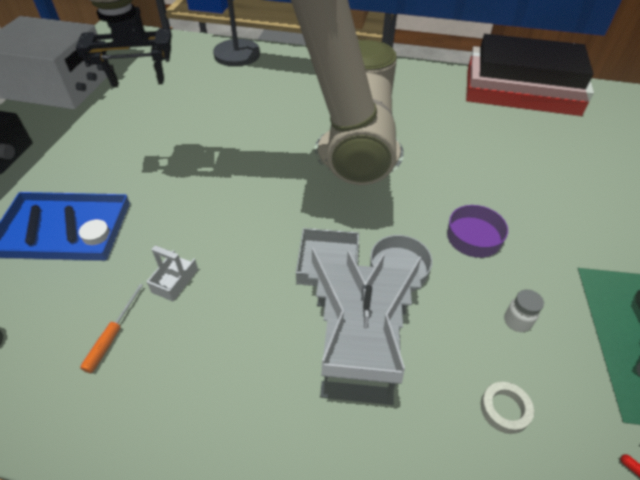

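View pics/side1.png

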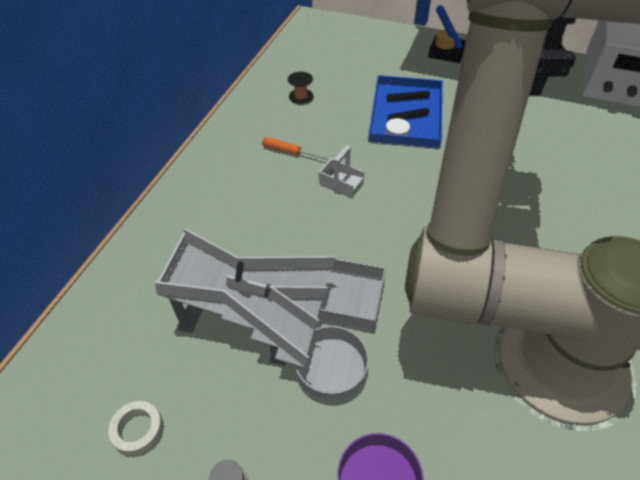

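Scene: chute from (363,375) at the high end to (365,250) at the low end, the square bin on the left (328,258), the steel dish on the right (400,262), the knob about (367,292), and the scoop at (172,272). There are two round dishes: steel at (400,262) and purple at (478,230). The steel one is under an exit and isn't purple, so that's the one meant. I'll confirm both in enlarged crops.

```bash
python3 - <<'E'
from h import *
a=load("scene")["f"][215:395,290:520,::-1]; b=load("scene")["f"][235:305,135:215,::-1]
c=load("side")["f"][225:405,150:400,::-1]; d=load("side")["f"][140:200,310:370,::-1]
rs=lambda i,s:cv2.resize(i,None,fx=s,fy=s,interpolation=cv2.INTER_CUBIC)
C=np.zeros((600,800,3),np.uint8)
def put(i,x,y): h,w=i.shape[:2]; C[y:y+h,x:x+w]=i[:600-y,:800-x]
put(rs(a,2)[:, :460],0,0)
put(rs(b,3.5),470,0)
put(rs(d,4),470,250); 
cv2.imwrite("pics/c1.png",C)
save("side","c2.png",(150,225,400,405),3)
E
```

```text
(no output)
```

View pics/c1.png

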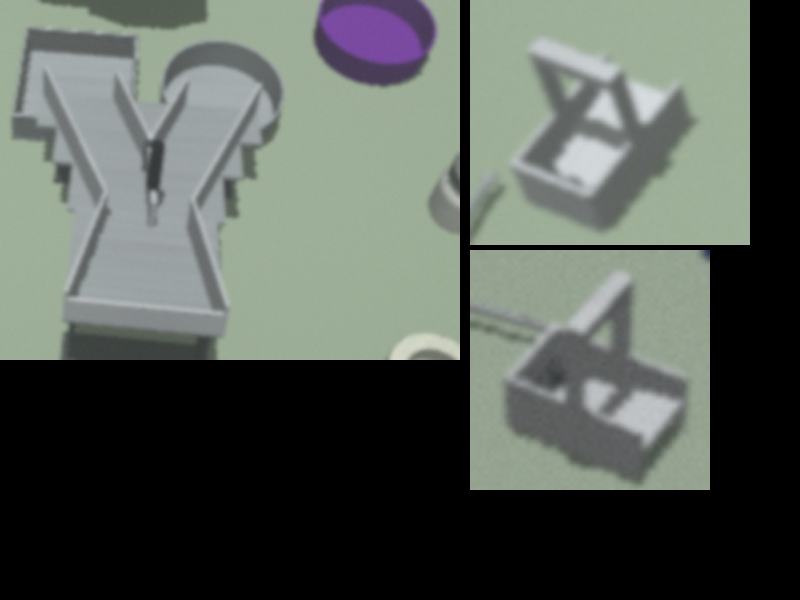

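View pics/c2.png

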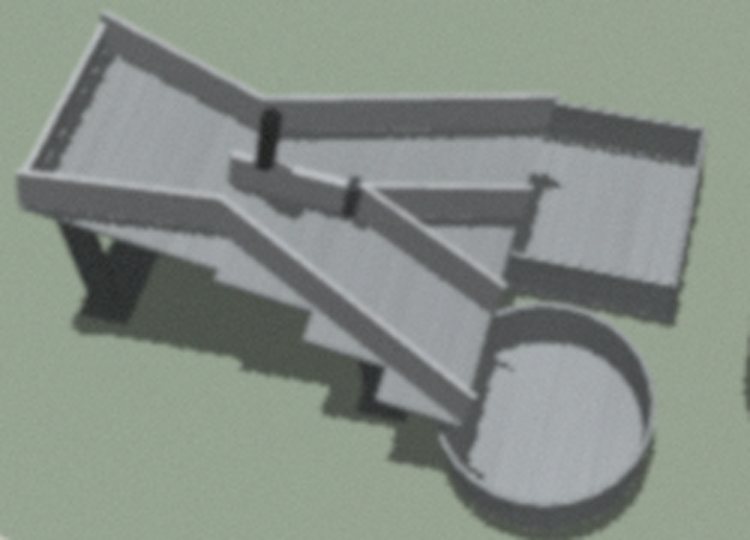

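Confirmed: the steel dish is under the +y exit, so the flap's free end must go to the -y wall (negative angle). The knob top in side is about (240,262), the scoop's mouth points to -x and the bar runs between the two uprights. Measuring next.

```bash
python3 - <<'E'
from h import *
np.set_printoptions(precision=4,suppress=True)
for n in("scene","side"):
    P=cloud(n)
    def blk(lo,hi,zr):
        m=(P[...,0]>lo[0])&(P[...,0]<hi[0])&(P[...,1]>lo[1])&(P[...,1]<hi[1])&(P[...,2]>zr[0])&(P[...,2]<zr[1]);return P[m]
    ch=[("cornA",324,366),("cornB",402,373)] if n=="scene" else [("cornA-",184.3,231),("cornB+",157.5,283),("kneeA",238,258),("kneeB",224,291)]
    for k,u,v in ch: print(n,k,pt(n,u,v),pt(n,u,v,height=.150),pt(n,u,v,height=.142))
    # scoop bar
    c=pt(n,*((166,252) if n=="scene" else (346,158)),height=.09);print("bar guess",c)
    q=blk(c-.09,c+.09,(.082,.105)); q2=blk(c-.09,c+.09,(.01,.105))
    print("bar pts",len(q),q.mean(0),"scoop",q2[:,:2].min(0),q2[:,:2].max(0))
    (cx,cy),wh,a=cv2.minAreaRect(q[:,:2].astype(np.float32));print(cx,cy,wh,a,np.degrees(np.arctan2(*np.linalg.svd(q[:,:2]-q[:,:2].mean(0))[2][0][::-1])))
    q3=blk(c-.09,c+.09,(.008,.045));print("body",cv2.minAreaRect(q3[:,:2].astype(np.float32)))
    # chute
    cc=pt(n,*((365,320) if n=="scene" else (235,285)),height=.1)
    kn=blk(cc-.12,cc+.12,(.155,.2));print("knob",len(kn),kn.mean(0) if len(kn) else 0,kn[:,2].max() if len(kn) else 0)
    w=blk(cc-.3,cc+.3,(.125,.152));print("high",len(w),cv2.minAreaRect(w[:,:2].astype(np.float32)))
L=load("side");f=L["f"];P=cloud("side");z=P[...,2]
m=(f.max(2)<50)&(z>.11)&(z<.21)&(abs(np.indices(z.shape)[1]-240)<20)&(abs(np.indices(z.shape)[0]-270)<25);print("dark",m.sum(),P[m].mean(0),P[m].min(0),P[m].max(0))
E
```

```text
scene cornA [0.7126 0.061  0.1395] [0.7177 0.0619 0.15  ] [0.7138 0.0612 0.142 ]
scene cornB [0.6974 0.179  0.1413] [0.7019 0.1782 0.15  ] [0.6978 0.1789 0.142 ]
bar guess [ 0.5222 -0.3018  0.09  ]
bar pts 222 [ 0.5282 -0.2988  0.0933] scoop [ 0.4756 -0.3641] [ 0.612  -0.2649]
0.5260044932365417 -0.3006911873817444 (0.059412870556116104, 0.013686154969036579) 78.71435546875 80.01335068436805
body ((0.5482822060585022, -0.3169151842594147), (0.08267687261104584, 0.1420755833387375), 79.59848022460938)
knob 72 [0.5733 0.1063 0.1639] 0.17041699215289352
high 1319 ((0.49716609716415405, 0.09021725505590439), (0.43120133876800537, 0.12538108229637146), 8.05762004852295)
side cornA- [0.7117 0.0567 0.1475] [0.71   0.0584 0.15  ] [0.7152 0.0529 0.142 ]
side cornB+ [0.6939 0.1761 0.1499] [0.6938 0.1761 0.15  ] [0.6988 0.1719 0.142 ]
side kneeA [0.6009 0.0656 0.1261] [0.5896 0.0813 0.15  ] [0.5934 0.0761 0.142 ]
side kneeB [0.5922 0.138  0.1247] [0.5806 0.1522 0.15  ] [0.5843 0.1477 0.142 ]
bar guess [ 0.5163 -0.2974  0.09  ]
bar pts 150 [ 0.5288 -0.2992  0.0935] scoop [ 0.4803 -0.3649] [ 0.606  -0.2658]
0.5291962027549744 -0.30231204628944397 (0.05694171041250229, 0.014285128563642502) 78.1907958984375 76.8633284958107
body ((0.5493499636650085, -0.3118947744369507), (0.07415740191936493, 0.14148490130901337), 68.8604965209961)
knob 59 [0.5733 0.1052 0.1649] 0.1702679144191026
high 1055 ((0.6409384608268738, 0.10956341028213501), (0.1397465467453003, 0.12793472409248352), 6.692701816558838)
dark 70 [0.5746 0.1073 0.1513] [0.5666 0.1008 0.1236] [0.5816 0.1113 0.1697]
```

>>> apply_moves(
  series=[
    [4.8,-3.5,0,0],
    [9.6,-7,0,0],
    [14.4,-10.5,0,0],
    [19.2,-14,0,0],
    [24,-17.5,0,0],
  ],
  gripper=0.1,
  newtons=4,
)

```text
time_s: 0.72
position: [0.3487, -0.241, 0.2076]
orientation: [0.984, 0.179, -0.0, -0.0]
wrist_force: [0.6, -0.6, -0.4]
gripper_width: 0.465
grasp_force: 0.0
```

>>> apply_moves(
  series=[
    [4.8,-3.5,0,0],
    [9.6,-7,0,0],
    [14.4,-10.5,0,0],
    [19.2,-14,0,0],
    [24,-17.5,0,0],
  ],
)

```text
time_s: 1.35
position: [0.5116, 0.0076, 0.2076]
orientation: [0.984, 0.179, -0.0, -0.0]
wrist_force: [0.7, -0.5, 0.6]
gripper_width: 0.448
grasp_force: 0.0
```

>>> apply_moves(
  series=[
    [4.8,-3.5,0,0],
    [9.6,-7.1,0,7],
    [9.6,-7.1,0,13.2],
    [9.6,-7.1,0,13.2],
  ],
)

```text
time_s: 1.85
position: [0.5754, 0.1064, 0.2071]
orientation: [0.998, 0.066, -0.001, -0.0]
wrist_force: [0.5, 0.2, -0.3]
gripper_width: 0.447
grasp_force: 0.0
```

```bash
python3 - <<'E'
from h import *
o=r.get_obs();print(o["position"],o["orientation"],o["time_s"],o["gripper_width"])
grab("wrist");save("wrist","w1.png")
M=R.from_quat(o["orientation"]).as_matrix();print(M.round(3))
P=cloud("wrist");m=(P[...,2]>.155)&(P[...,2]<.18)&(P[...,0]>.5)&(P[...,0]<.65)&(abs(P[...,1]-.105)<.05)
print(m.sum(),P[m].mean(0),P[m].min(0),P[m].max(0))
E
```

```text
[0.57542521 0.10637889 0.20711193] [ 9.97817827e-01  6.60244435e-02 -5.96977684e-04 -1.47631138e-05] 1.85 0.4467973139776666
[[ 0.991  0.132 -0.001]
 [ 0.132 -0.991 -0.   ]
 [-0.001 -0.    -1.   ]]
467 [0.57553502 0.10397674 0.16515421] [0.56708963 0.09797719 0.15505295] [0.58173204 0.10968018 0.17070473]
```

View pics/w1.png

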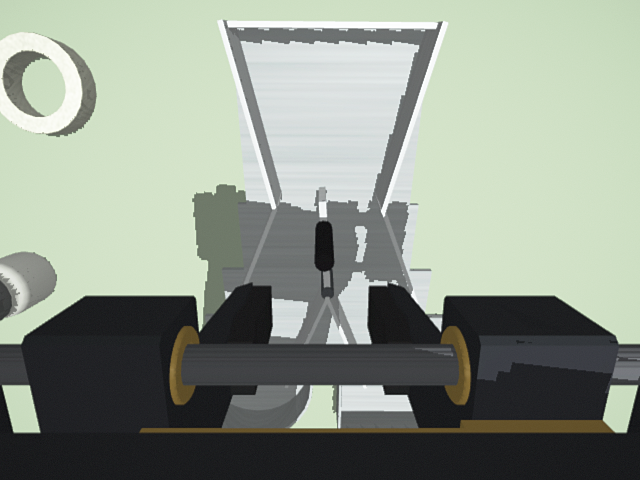

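Wrist view: the knob is at (324,245), midway between the fingers and aligned with them. The chute's end wall runs from (220,21) to (446,23), square to the tool. Descending to grip.

>>> apply_moves(
  series=[
    [0,0.2,3,0],
    [0,0.2,6,0],
    [0,0.2,6,0],
  ],
)

```text
time_s: 2.28
position: [0.5747, 0.1033, 0.1463]
orientation: [0.998, 0.065, -0.002, -0.0]
wrist_force: [0.4, -0.6, 0.3]
gripper_width: 0.449
grasp_force: 0.0
```

>>> apply_moves(
  series=[
    [0,0,0,0],
    [0,0,0,0],
    [0,0,0,0],
    [0,0,0,0],
  ],
  gripper=1,
  newtons=5,
)

```text
time_s: 2.78
position: [0.576, 0.104, 0.1481]
orientation: [0.998, 0.065, 0.0, 0.0]
wrist_force: [-0.8, 0.2, -0.0]
gripper_width: 0.019
grasp_force: 0.0
```

```bash
python3 - <<'E'
from h import *
np.set_printoptions(precision=4,suppress=True)
for u,v,h in((221,22,.151),(445,24,.151),(221,22,.142),(445,24,.142),(275,208,.13),(384,210,.13),(327,294,.094)):print(pt("wrist",u,v),pt("wrist",u,v,height=h))
E
```

```text
[0.6969 0.1767 0.1519] [0.6971 0.1769 0.151 ]
[0.7118 0.0556 0.152 ] [0.7121 0.0553 0.151 ]
[0.6969 0.1767 0.1519] [0.6992 0.1793 0.142 ]
[0.7118 0.0556 0.152 ] [0.7148 0.053  0.142 ]
[0.5942 0.1395 0.1274] [0.5947 0.1393 0.13  ]
[0.6025 0.0659 0.1273] [0.6029 0.0664 0.13  ]
[0.5295 0.0947 0.1101] [0.5229 0.0935 0.094 ]
```

```bash
python3 - <<'E'
from h import *
o=r.get_obs();print(o["gripper_width"],o["grasp_force"],o["position"])
grab("wrist");grab("side")
a=load("wrist")["f"][:,:,::-1];b=load("side")["f"][215:335,170:330,::-1]
cv2.imwrite("pics/w2.png",np.hstack([cv2.resize(a,(400,300)),cv2.resize(b,(400,300),interpolation=cv2.INTER_CUBIC)]))
E
```

```text
0.018822909422778505 0.0 [0.57597052 0.10404635 0.14806379]
```

View pics/w2.png

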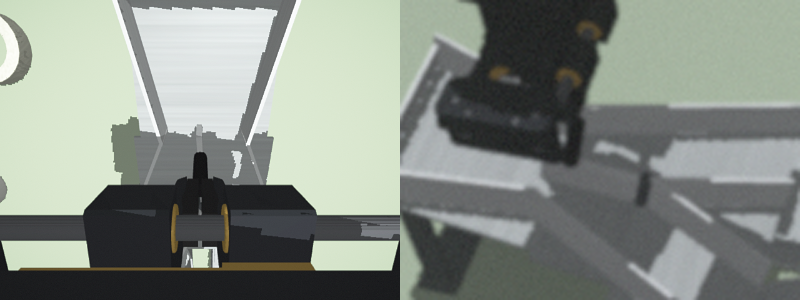

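```bash
python3 - <<'E'
from h import *
for n in("wrist","side"):
    P=cloud(n);f=load(n)["f"]
    m=(P[...,2]>.135)&(P[...,2]<.18)&(P[...,0]>.56)&(P[...,0]<.63)&(abs(P[...,1]-.104)<.04)&(f.max(2)<60)
    print(n,m.sum(),P[m].mean(0),P[m].min(0),P[m].max(0))
    v,u=np.where(m);print(u.min(),u.max(),v.min(),v.max())
    for z0 in np.arange(.135,.18,.006):
        k=m&(abs(P[...,2]-z0)<.003)
        if k.sum():print(z0.round(3),P[k].mean(0).round(4),P[k].min(0).round(4),P[k].max(0).round(4))
E
```

```text
wrist 797 [0.58113774 0.10464191 0.15270773] [0.56745558 0.09669733 0.13504998] [0.58858324 0.11520104 0.17998812]
296 342 255 314
0.135 [0.5847 0.1048 0.1366] [0.5816 0.099  0.135 ] [0.5863 0.1101 0.138 ]
0.141 [0.5834 0.1051 0.141 ] [0.5795 0.099  0.138 ] [0.5853 0.1103 0.144 ]
0.147 [0.5822 0.1048 0.147 ] [0.5786 0.0984 0.144 ] [0.5843 0.11   0.1499]
0.153 [0.5809 0.1045 0.153 ] [0.5777 0.0984 0.15  ] [0.5829 0.1098 0.156 ]
0.159 [0.5801 0.1045 0.1586] [0.5774 0.0992 0.156 ] [0.5819 0.1094 0.162 ]
0.165 [0.5743 0.1041 0.1664] [0.5675 0.1025 0.1621] [0.5802 0.1059 0.1679]
0.171 [0.5757 0.1043 0.1687] [0.5688 0.1031 0.168 ] [0.5791 0.1053 0.1704]
0.177 [0.5865 0.1046 0.1793] [0.585  0.0967 0.1781] [0.5886 0.1152 0.18  ]
side 82 [0.57414477 0.10696311 0.15434501] [0.56696811 0.09703775 0.13502203] [0.58420536 0.11093288 0.17930462]
235 243 262 277
0.135 [0.5788 0.1078 0.1362] [0.575  0.1037 0.135 ] [0.5839 0.1103 0.1377]
0.141 [0.5781 0.1083 0.141 ] [0.5735 0.1051 0.1384] [0.5842 0.11   0.1438]
0.147 [0.5748 0.1076 0.147 ] [0.5723 0.1021 0.1443] [0.5803 0.1104 0.1497]
0.153 [0.5741 0.1076 0.1527] [0.5707 0.1028 0.1504] [0.578  0.1096 0.1558]
0.159 [0.5731 0.1074 0.1587] [0.5699 0.1037 0.1564] [0.5776 0.1095 0.1616]
0.165 [0.5711 0.1048 0.1658] [0.5679 0.097  0.1623] [0.5759 0.109  0.1679]
0.171 [0.5725 0.1066 0.1691] [0.5697 0.1009 0.1685] [0.5756 0.1093 0.1704]
0.177 [0.567  0.1109 0.1793] [0.567  0.1109 0.1793] [0.567  0.1109 0.1793]
```

>>> apply_moves(
  series=[
    [0,0.5,0,0],
    [0,1,0,0],
    [0,1,0,0],
  ],
)

```text
time_s: 3.25
position: [0.5773, 0.0936, 0.1477]
orientation: [0.998, 0.065, -0.0, 0.0]
wrist_force: [0.1, -0.5, 0.2]
gripper_width: 0.005
grasp_force: 0.0
```

```bash
python3 - <<'E'
from h import *
o=r.get_obs();print(o["gripper_width"],o["grasp_force"],o["position"])
for n in("wrist","side"):
    grab(n);P=cloud(n);f=load(n)["f"]
    m=(P[...,2]>.135)&(P[...,2]<.165)&(P[...,0]>.56)&(P[...,0]<.63)&(abs(P[...,1]-.104)<.04)&(f.max(2)<60)
    for z0 in np.arange(.138,.165,.006):
        k=m&(abs(P[...,2]-z0)<.003)
        if k.sum():print(z0.round(3),P[k].mean(0).round(4),P[k].min(0).round(4),P[k].max(0).round(4))
a=load("wrist")["f"][180:400,200:440,::-1];b=load("side")["f"][215:335,170:330,::-1]
cv2.imwrite("pics/w3.png",np.hstack([cv2.resize(a,(400,366)),cv2.resize(b,(400,366),interpolation=cv2.INTER_CUBIC)]))
E
```

```text
0.005375097848406419 0.0 [0.57725521 0.09363714 0.14767489]
0.138 [0.5843 0.1045 0.1381] [0.5803 0.0986 0.135 ] [0.5867 0.11   0.1408]
0.144 [0.583  0.1043 0.144 ] [0.5794 0.0985 0.141 ] [0.5852 0.1098 0.147 ]
0.15 [0.5816 0.1041 0.1501] [0.578  0.0985 0.147 ] [0.5839 0.1097 0.1529]
0.156 [0.5804 0.1045 0.1559] [0.5777 0.0985 0.153 ] [0.5824 0.1096 0.1588]
0.162 [0.5801 0.1045 0.1599] [0.5782 0.1005 0.1591] [0.5811 0.1087 0.1615]
0.138 [0.5775 0.1077 0.1379] [0.5741 0.1036 0.1351] [0.5815 0.1098 0.1406]
0.144 [0.5761 0.1075 0.1442] [0.5724 0.102  0.1414] [0.5803 0.1098 0.1469]
0.15 [0.5739 0.1071 0.1506] [0.5711 0.1031 0.1471] [0.5777 0.1094 0.1526]
0.156 [0.5728 0.1068 0.1569] [0.5696 0.1036 0.154 ] [0.5778 0.1094 0.159 ]
0.162 [0.5729 0.1064 0.1618] [0.5684 0.0964 0.159 ] [0.5768 0.1091 0.1647]
```

View pics/w3.png

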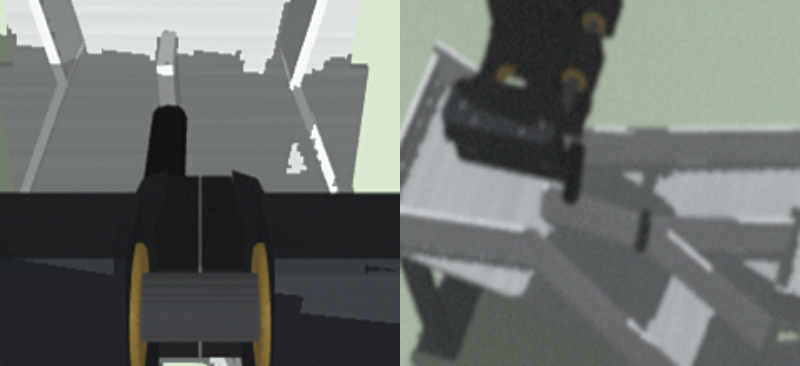

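```bash
python3 - <<'E'
from h import *
np.set_printoptions(precision=4,suppress=True)
o=r.get_obs();p=np.array(o["position"]);g=p+[0,0,.019]
for n in("wrist","side"):
    print(n,"TCP",proj(n,p),"grasp",proj(n,g),"cam",load(n)["T"][:3,3])
    P=cloud(n)
    m=(P[...,2]>.17)&(P[...,2]<.26)&(abs(P[...,0]-.575)<.12)&(abs(P[...,1]-.1)<.1)
    for z0 in np.arange(.14,.26,.01):
        k=(abs(P[...,2]-z0)<.005)&(abs(P[...,0]-.575)<.05)&(abs(P[...,1]-.1)<.06)&(load(n)["f"].max(2)<80)
        if k.sum():print(z0.round(3),k.sum(),P[k].min(0),P[k].max(0))
print(vision.get_image("wrist")["T_tool_cam"])
E
```

```text
wrist TCP [319.173  281.9672] grasp [319.1403 297.2571] cam [0.6442 0.1025 0.3249]
0.14 231 [0.5791 0.0984 0.135 ] [0.5867 0.1102 0.145 ]
0.15 260 [0.5763 0.0985 0.145 ] [0.584  0.1099 0.155 ]
0.16 135 [0.5763 0.099  0.155 ] [0.5823 0.1097 0.1615]
0.18 327 [0.5848 0.082  0.1779] [0.5908 0.1081 0.185 ]
0.19 721 [0.5859 0.0814 0.185 ] [0.5912 0.1094 0.195 ]
0.2 943 [0.5771 0.0829 0.195 ] [0.5911 0.108  0.205 ]
0.21 820 [0.5846 0.0841 0.2051] [0.5909 0.1067 0.215 ]
0.22 1464 [0.5675 0.085  0.215 ] [0.5911 0.1058 0.225 ]
0.23 211 [0.5668 0.0851 0.225 ] [0.5907 0.1041 0.235 ]
0.24 289 [0.5673 0.0852 0.235 ] [0.5876 0.1027 0.2449]
0.25 3348 [0.5759 0.0676 0.245 ] [0.6167 0.1293 0.255 ]
side TCP [241.3727 266.1515] grasp [239.9366 259.4267] cam [0.2526 0.5506 0.8621]
0.14 19 [0.5728 0.1036 0.1351] [0.5815 0.1098 0.145 ]
0.15 17 [0.5703 0.102  0.1454] [0.5778 0.1094 0.1547]
0.16 18 [0.5684 0.0964 0.1554] [0.5768 0.1094 0.1647]
0.17 38 [0.5677 0.0981 0.1651] [0.5792 0.1093 0.1703]
0.18 14 [0.5666 0.0839 0.1799] [0.578  0.1074 0.185 ]
0.19 47 [0.5666 0.0817 0.1852] [0.5768 0.1087 0.1949]
0.2 29 [0.5658 0.0892 0.1956] [0.5726 0.1087 0.2042]
0.21 12 [0.5669 0.0971 0.2053] [0.5703 0.1084 0.2133]
0.22 3 [0.5651 0.1076 0.2158] [0.5743 0.1116 0.2243]
0.23 1 [0.572  0.1122 0.2259] [0.572  0.1122 0.2259]
0.24 12 [0.5627 0.119  0.2404] [0.5866 0.1242 0.2433]
0.25 94 [0.5413 0.0647 0.2463] [0.5923 0.1308 0.255 ]
[[-0.0013 -0.9659 -0.259   0.0676]
 [ 1.     -0.0013 -0.0001 -0.0001]
 [-0.0003 -0.259   0.9659 -0.1772]
 [ 0.      0.      0.      1.    ]]
```

The knob hasn't moved, and both cameras see the finger ends at z≈0.178 while the reported TCP is at 0.148. The real fingers therefore end about 30 mm short of the stated TCP. I'll treat the true tip as reported z + 0.030. Open, recentre, and go lower.

>>> apply_moves(
  series=[
    [0,-1.1,-0.5,0],
    [0,-1.1,-0.5,0],
    [0,-1.1,-0.5,0],
    [0,-1.1,1.3,0],
    [0,-1.1,3.0,0],
  ],
  gripper=0.1,
)

```text
time_s: 4.03
position: [0.5757, 0.1049, 0.117]
orientation: [0.998, 0.065, -0.0, 0.0]
wrist_force: [0.2, -0.8, 0.4]
gripper_width: 0.449
grasp_force: 0.0
```

>>> apply_moves(
  series=[
    [0,0,0,0],
    [0,0,0,0],
    [0,0,0,0],
    [0,0,0,0],
    [0,0,0,0],
  ],
  gripper=1,
  newtons=5,
)

```text
time_s: 4.65
position: [0.5762, 0.1049, 0.1183]
orientation: [0.998, 0.065, 0.001, 0.0]
wrist_force: [0.6, -0.7, 3.4]
gripper_width: 0.136
grasp_force: 5.0
```

>>> apply_moves(
  series=[
    [0,0.7,0,0],
    [-0.1,1.4,0,0],
    [-0.3,2.1,0,0],
    [-0.45,2.7,0.1,0],
    [-0.45,2.7,0.1,0],
  ],
)

```text
time_s: 5.28
position: [0.5744, 0.0769, 0.1166]
orientation: [0.998, 0.065, -0.001, 0.0]
wrist_force: [-1.8, -1.1, 2.8]
gripper_width: 0.131
grasp_force: 5.0
```

>>> apply_moves(
  series=[
    [-0.1,0.15,0,0],
    [-0.1,0.15,0,0],
  ],
)

```text
time_s: 5.52
position: [0.574, 0.076, 0.1166]
orientation: [0.998, 0.065, 0.0, 0.0]
wrist_force: [-0.5, 0.2, 2.1]
gripper_width: 0.131
grasp_force: 5.0
```

>>> apply_moves(
  series=[
    [0,0,0,0],
    [0,0,0,0],
    [0,0,-3,0],
    [0,0,-8,0],
    [0,0,-12,0],
  ],
  gripper=-0.3,
)

```text
time_s: 6.15
position: [0.574, 0.0761, 0.2386]
orientation: [0.998, 0.065, 0.0, 0.0]
wrist_force: [0.9, 0.3, 0.1]
gripper_width: 0.642
grasp_force: 0.0
```

```bash
python3 - <<'E'
from h import *
np.set_printoptions(precision=4,suppress=True)
o=r.get_obs();print(o["position"],R.from_quat(o["orientation"]).as_matrix())
for n in("side","scene"):
    grab(n);P=cloud(n)
    m=(P[...,2]>.155)&(P[...,2]<.175)&(abs(P[...,0]-.575)<.04)&(abs(P[...,1]-.09)<.04)
    print(n,m.sum(),P[m].mean(0),P[m].min(0),P[m].max(0))
# scoop geometry refinement
for n in("scene","side"):
    P=cloud(n);f=load(n)["f"]
    b=(abs(P[...,0]-.528)<.06)&(abs(P[...,1]+.3)<.06)&(P[...,2]>.086)&(P[...,2]<.105)
    q=P[b][:,:2].astype(np.float32);print(n,"bar",cv2.minAreaRect(q),np.degrees(np.arctan2(*np.linalg.svd(q-q.mean(0))[2][0][::-1])))
E
```

```text
[0.574  0.0761 0.2386] [[ 0.9915  0.1301  0.0009]
 [ 0.1301 -0.9915 -0.0002]
 [ 0.0009  0.0003 -1.    ]]
side 57 [0.5718 0.077  0.1635] [0.5667 0.0691 0.1551] [0.5788 0.0822 0.1691]
scene 62 [0.5712 0.0789 0.1632] [0.5635 0.0727 0.1552] [0.5779 0.0843 0.1692]
scene bar ((0.5262516140937805, -0.30075180530548096), (0.05711597204208374, 0.014735208824276924), 78.7189712524414) 79.61069
side bar ((0.5289058089256287, -0.3035763204097748), (0.059543073177337646, 0.013484952971339226), 77.01522064208984) 77.72987
```

>>> apply_moves(
  series=[
    [-1.35,5.25,0,0],
    [-2.7,10.5,0,0],
    [-4.05,15.75,0,0],
    [-5.4,21,0,0],
    [-6.75,26.25,0,0],
  ],
  gripper=-1,
)

```text
time_s: 6.88
position: [0.5405, -0.1946, 0.2357]
orientation: [0.998, 0.065, -0.001, -0.0]
wrist_force: [0.2, -0.2, 0.1]
gripper_width: 0.999
grasp_force: 0.0
```

>>> apply_moves(
  series=[
    [-1.35,5.25,2,5],
    [-2.7,10.5,4,12],
    [-2.7,10.5,5,18.8],
    [-2.7,10.5,5,18.8],
    [-2.7,10.5,5,18.8],
  ],
)

```text
time_s: 7.5
position: [0.5283, -0.3001, 0.187]
orientation: [0.995, -0.097, 0.0, 0.0]
wrist_force: [-0.3, 0.7, -0.8]
gripper_width: 0.998
grasp_force: 0.0
```

```bash
python3 - <<'E'
from h import *
np.set_printoptions(precision=4,suppress=True)
o=r.get_obs();M=R.from_quat(o["orientation"]).as_matrix();print(o["position"],M)
grab("wrist");save("wrist","w4.png");P=cloud("wrist")
b=(abs(P[...,0]-.528)<.06)&(abs(P[...,1]+.3)<.06)&(P[...,2]>.086)&(P[...,2]<.105)
q=P[b][:,:2].astype(np.float32);print("bar",P[b].mean(0),P[b][:,2].max(),cv2.minAreaRect(q),np.degrees(np.arctan2(*np.linalg.svd(q-q.mean(0))[2][0][::-1])))
print("centre in tool",M.T@(np.r_[cv2.minAreaRect(q)[0],.09]-o["position"]))
E
```

```text
[ 0.5283 -0.3001  0.187 ] [[ 0.9811 -0.1934  0.0002]
 [-0.1934 -0.9811 -0.0002]
 [ 0.0002  0.0001 -1.    ]]
bar [ 0.53   -0.3045  0.0954] 0.09832384965625163 ((0.5292947888374329, -0.3042551577091217), (0.05595095828175545, 0.012081926688551903), 78.70267486572266) -101.17113
centre in tool [0.0017 0.0039 0.097 ]
```

View pics/w4.png

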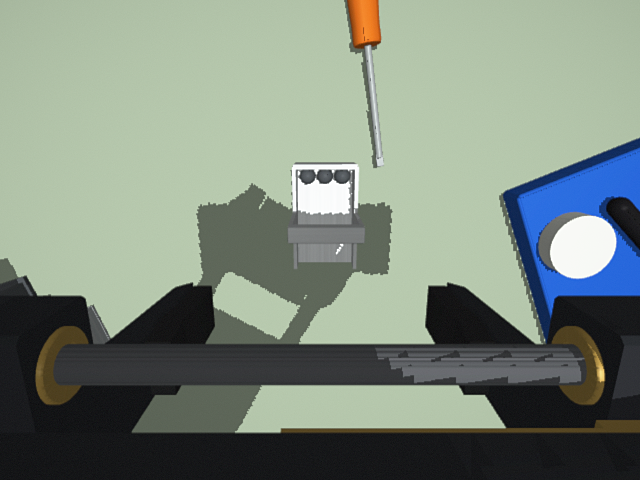

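Wrist view: the scoop bar is at (326,233), square to the tool. The three balls are at (307–343,176), at the back on the +x side. The interface can't tilt the tool, so I'll pinch the bar by its ends, along the scoop's y. The scoop can then pivot about the pads when its underside bears on the chute's end wall.

>>> apply_moves(
  series=[
    [0.2,0.4,4,0],
    [0.2,0.4,9,0],
    [0.2,0.4,13.8,0],
    [0.2,0.4,13.8,0],
  ],
)

```text
time_s: 8.05
position: [0.5282, -0.3034, 0.0464]
orientation: [0.995, -0.098, -0.002, -0.002]
wrist_force: [0.5, 0.8, 0.4]
gripper_width: 1.002
grasp_force: 0.0
```

>>> apply_moves(
  series=[
    [0,0,0,0],
    [0,0,0,0],
    [0,0,0,0],
    [0,0,0,0],
  ],
  gripper=1,
  newtons=8,
)

```text
time_s: 8.55
position: [0.5296, -0.3052, 0.0497]
orientation: [0.995, -0.099, 0.001, 0.0]
wrist_force: [-0.2, 2.0, 4.2]
gripper_width: 0.632
grasp_force: 8.0
```

>>> apply_moves(
  series=[
    [0,0,-0.5,0],
    [0,0,-1.5,0],
    [0,0,-3,0],
    [0,0,-3,0],
  ],
)

```text
time_s: 9.05
position: [0.5299, -0.3055, 0.0805]
orientation: [0.995, -0.099, 0.001, 0.001]
wrist_force: [0.2, 0.3, -1.6]
gripper_width: 0.639
grasp_force: 8.0
```

>>> apply_moves(
  series=[
    [0,0,-2,0],
    [0,0,-5.5,0],
    [0,0,-9.5,0],
    [0,0,-13,0],
    [0,0,-14.9,0],
  ],
)

```text
time_s: 9.68
position: [0.5295, -0.3051, 0.2296]
orientation: [0.995, -0.099, 0.001, 0.001]
wrist_force: [-0.4, 0.5, -2.3]
gripper_width: 0.638
grasp_force: 8.0
```

>>> apply_moves(
  series=[
    [0,0,0,-4],
    [0,0,0,-9],
    [0,0,0,-14],
    [0,0,0,-18.8],
    [0,0,0,-18.8],
  ],
)

```text
time_s: 10.3
position: [0.5292, -0.3049, 0.2275]
orientation: [0.998, 0.065, -0.0, -0.0]
wrist_force: [-0.4, -0.4, -1.9]
gripper_width: 0.632
grasp_force: 8.0
```

```bash
cat > sc.py <<'E'
from h import *
np.set_printoptions(precision=4,suppress=True)
def look():
    o=r.get_obs();p=np.array(o["position"]);M=R.from_quat(o["orientation"]).as_matrix();print("pose",p,"yaw",np.degrees(np.arctan2(M[1,0],M[0,0])).round(2),o["time_s"])
    grab("wrist");P=cloud("wrist");f=load("wrist")["f"]
    Q=(P-(p+[0,0,.0405]))@M; Q[...,2]*=-1   # x fwd(tool), y, z up, rel. to bar
    return o,M,Q,f
E
python3 - <<'E'
from sc import *
o,M,Q,f=look()
m=(abs(Q[...,1])<.033)&(abs(Q[...,0])<.08)&(Q[...,2]>-.12)&(Q[...,2]<.01)
q=Q[m];print(m.sum(),q.min(0),q.max(0))
b=m&(abs(Q[...,0])<.012)&(Q[...,2]>-.02);print("bar top",Q[b].mean(0))
w=m&(abs(abs(Q[...,1])-.0265)<.003)&(Q[...,2]<-.03)&(Q[...,2]>-.07)&(Q[...,0]>.012)&(Q[...,0]<.05);s=Q[w];print("rim",len(s),np.degrees(np.arctan(np.polyfit(s[:,0],s[:,2],1)[0])),s.mean(0))
k=m&(f.max(2)<60)&(Q[...,0]>.01);print("balls",k.sum(),Q[k].mean(0))
E
```

```text
pose [ 0.5292 -0.3049  0.2275] yaw 7.43 10.3
20832 [-0.0448 -0.033  -0.0882] [0.0463 0.033  0.01  ]
bar top [ 0.0023 -0.0001  0.0035]
rim 1341 1.2930532362315026 [ 0.0295 -0.0007 -0.0553]
balls 569 [ 0.0132 -0.0011 -0.0075]
```

>>> apply_moves(
  series=[
    [0.9,-1.8,0,0],
    [2.45,-4.9,0,0],
    [4.25,-8.5,0,0],
    [6.0,-12.1,0,0],
    [7.8,-15.7,0,0],
  ],
)

```text
time_s: 10.98
position: [0.5866, -0.1365, 0.2278]
orientation: [0.998, 0.065, 0.0, -0.0]
wrist_force: [0.2, -0.6, -1.4]
gripper_width: 0.632
grasp_force: 8.0
```

>>> apply_moves(
  series=[
    [1.8,-3.6,0,0],
    [3.6,-7.2,0,0],
    [5.4,-10.7,0,0],
    [7.1,-14.3,0,0],
    [8.9,-17.9,0,0],
  ],
)

```text
time_s: 11.6
position: [0.6511, 0.0527, 0.2278]
orientation: [0.998, 0.065, -0.0, -0.0]
wrist_force: [-0.6, -1.1, -1.8]
gripper_width: 0.633
grasp_force: 8.0
```

>>> apply_moves(
  series=[
    [1.6,-3.2,0,0],
    [2.6,-5.1,0,0],
    [3.0,-5.9,0,0],
    [3.0,-5.9,0,0],
    [3.0,-5.9,0,0],
  ],
)

```text
time_s: 12.22
position: [0.6731, 0.1117, 0.2278]
orientation: [0.998, 0.065, -0.0, 0.0]
wrist_force: [-0.1, -0.6, -1.3]
gripper_width: 0.631
grasp_force: 8.0
```

```bash
python3 - <<'E'
from sc import *
o,M,Q,f=look()
m=(abs(Q[...,1])<.033)&(abs(Q[...,0])<.08)&(Q[...,2]>-.085)&(Q[...,2]<.012)
b=m&(abs(Q[...,0])<.012)&(Q[...,2]>-.02);print("bar top",Q[b].mean(0))
w=m&(abs(abs(Q[...,1])-.0265)<.003)&(Q[...,2]<-.03)&(Q[...,2]>-.07)&(Q[...,0]>.012)&(Q[...,0]<.05);s=Q[w];print("rim",len(s),np.degrees(np.arctan(np.polyfit(s[:,0],s[:,2],1)[0])))
# chute side walls & end wall
for x0 in np.arange(.0,.06,.004):
    k=(abs(Q[...,0]-x0)<.002)&(abs(Q[...,1])>.034)&(abs(Q[...,1])<.08)&(Q[...,2]>-.13)&(Q[...,2]<-.06)
    if k.sum()>5: q=Q[k]; t=q[q[:,2]>q[:,2].max()-.012]; print(x0.round(3),k.sum(),"y",t[:,1].min(),t[:,1].max(),"z top",q[:,2].max(),"z med",np.median(q[:,2]))
a=f[:,:,::-1];cv2.imwrite("pics/w5.png",a)
E
```

```text
pose [0.6731 0.1117 0.2278] yaw 7.42 12.225
bar top [ 0.0024 -0.0002  0.0037]
rim 1321 1.914318207100733
0.0 71 y -0.05649981720673561 0.054221792318035464 z top -0.1223450030760412 z med -0.12392753475133418
0.004 82 y -0.05759352441262502 0.05590436227273861 z top -0.12119942832920565 z med -0.12293633177709107
0.008 86 y -0.058681062818469076 0.05628676726526893 z top -0.12031327364020893 z med -0.12217908698407903
0.012 95 y -0.05924512186819182 0.05722337928294109 z top -0.11922396915046334 z med -0.12175656901761292
0.016 99 y -0.060424217990687666 0.05831886538294058 z top -0.1177556639280275 z med -0.12092321404389156
0.02 105 y -0.06078305380110815 0.05909979731523669 z top -0.11741500508134917 z med -0.1198118300600143
0.024 114 y -0.062040906501179556 0.05987347016906628 z top -0.11630054064208288 z med -0.11954134969790066
0.028 124 y -0.06256058090629615 0.060975878329720776 z top -0.11516952469844985 z med -0.11882195443932747
0.032 294 y -0.06341767684656208 0.06177429802914942 z top -0.1146009123021001 z med -0.12563867326154948
0.036 266 y -0.06352543854619078 0.06140738452077915 z top -0.11744424749738254 z med -0.12662622242843383
```

View pics/w5.png

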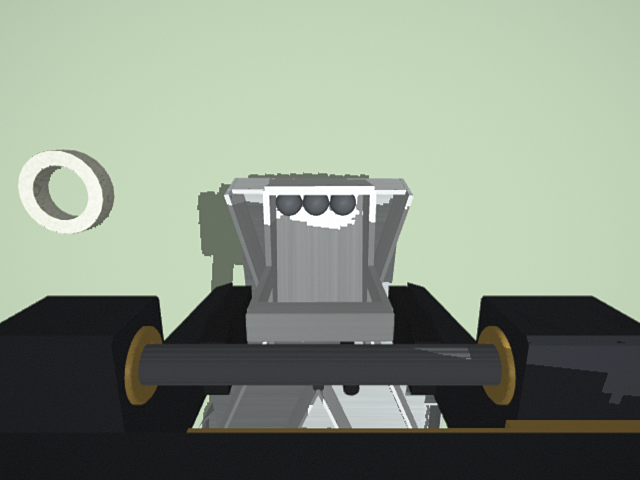

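Wrist view: the scoop is level and centred in the chute, with the balls at (290–343,204) and the end wall's top at row ≈187 under the scoop's back. Lowering so that its underside meets the wall.

>>> apply_moves(
  series=[
    [0,0,2,0],
    [0,0,3.2,0],
    [-0.3,0,3.5,0],
    [-0.6,0,3.7,0],
    [-1.2,0,4.1,0],
  ],
)

```text
time_s: 12.9
position: [0.6613, 0.1107, 0.1878]
orientation: [0.998, 0.065, 0.001, 0.0]
wrist_force: [-1.8, 1.1, 4.8]
gripper_width: 0.632
grasp_force: 8.0
```

```bash
cat >> sc.py <<'E'
def tilt():
    o,M,Q,f=look();print(o["wrist_force"],o["gripper_width"])
    m=(abs(Q[...,1])<.0275)&(abs(Q[...,1])>.0245)&(Q[...,0]>.014)&(Q[...,0]<.1)&(Q[...,2]>-.062)&(Q[...,2]<.03)
    s=Q[m]; print("rim",len(s),s.min(0),s.max(0),np.degrees(np.arctan(np.polyfit(s[:,0],s[:,2],1)[0])))
    save("wrist","t%.0f.png"%(o["time_s"]*100))
E
python3 -c "
from sc import *
tilt()"
```

```text
pose [0.6613 0.1107 0.1878] yaw 7.47 12.9
[-1.8167  1.0881  4.7543] 0.6324975785828757
rim 1171 [ 0.0141 -0.0275 -0.0619] [ 0.0517  0.0275 -0.0462] 3.8087879333433965
```

>>> apply_moves(
  series=[
    [-0.45,0,0.4,0],
    [-0.9,0,0.8,0],
    [-1.3,0,1.2,0],
    [-1.7,0,1.6,0],
    [-1.7,0,1.6,0],
  ],
)

```text
time_s: 13.58
position: [0.6437, 0.1086, 0.1712]
orientation: [0.998, 0.065, -0.0, 0.0]
wrist_force: [-5.1, -0.6, 4.6]
gripper_width: 0.632
grasp_force: 8.0
```

```bash
python3 -c "
from sc import *
tilt()"
```

```text
pose [0.6437 0.1086 0.1712] yaw 7.48 13.575
[-5.0782 -0.6125  4.5873] 0.6317168377071126
rim 2368 [ 0.014  -0.0275 -0.062 ] [ 0.0696  0.0275 -0.0272] 3.193345480019785
```

>>> apply_moves(
  series=[
    [-0.2,0,0.25,0],
    [-0.4,0,0.45,0],
    [-0.6,0,0.6,0],
    [-0.8,0,0.8,0],
    [-0.8,0,0.8,0],
  ],
)

```text
time_s: 14.25
position: [0.6364, 0.1076, 0.1624]
orientation: [0.998, 0.065, -0.0, -0.0]
wrist_force: [-1.9, 0.1, 0.4]
gripper_width: 0.637
grasp_force: 8.0
```

```bash
python3 -c "
from sc import *
tilt()
Q=cloud('wrist');f=load('wrist')['f'].astype(int)
grab('side');save('side','s9.png',(140,170,400,400),2.5)
"
```

```text
pose [0.6364 0.1076 0.1624] yaw 7.47 14.25
[-1.9259  0.1225  0.4289] 0.6366991389464078
rim 3085 [ 0.014  -0.0275 -0.062 ] [ 0.0778  0.0275 -0.0212] 3.3055825257734295
```

View pics/s9.png

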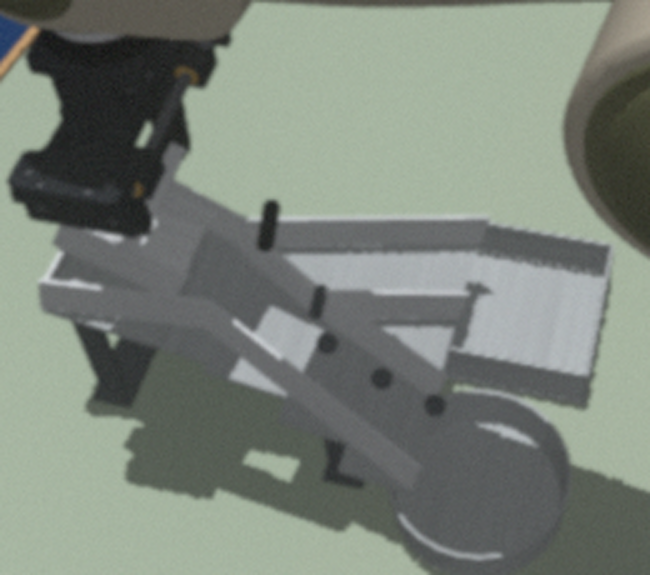

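All three balls, at (327,343), (381,378) and (435,405), are running down the +y exit to the steel dish, and the flap stands over at the -y wall. Let them settle, then lift away.

>>> apply_moves(
  series=[
    [0,0,0,0],
    [0,0,0,0],
    [0,0,0,0],
    [0,0,-1.0,0],
    [0,0,-2.5,0],
  ],
)

```text
time_s: 14.98
position: [0.6366, 0.1075, 0.1885]
orientation: [0.998, 0.065, -0.0, 0.0]
wrist_force: [-0.1, -0.0, -1.7]
gripper_width: 0.639
grasp_force: 8.0
```

>>> apply_moves(
  series=[
    [0,0,-2,0],
    [0,0,-4,0],
    [0,0,-6,0],
    [0,0,-7.5,0],
    [0,0,-7.5,0],
  ],
)

```text
time_s: 15.6
position: [0.6369, 0.1075, 0.2641]
orientation: [0.998, 0.065, 0.001, 0.0]
wrist_force: [-0.2, 1.0, -1.6]
gripper_width: 0.636
grasp_force: 8.0
```

```bash
python3 - <<'E'
from sc import *
tilt()
for n in("scene","side"):
    grab(n);P=cloud(n);f=load(n)["f"]
    # dish: steel ring; find dark balls near dish
    c=pt("side",140+485/2.5,170+490/2.5,height=.005) if n=="side" else c
    if n=="scene": c=np.array([.42,.15,.01])
    k=(f.max(2)<70)&(np.hypot(P[...,0]-c[0],P[...,1]-c[1])<.09)&(P[...,2]<.06)&(P[...,2]>-.02)
    nn,l,st,ce=cv2.connectedComponentsWithStats(k.astype(np.uint8));print(n,"c",c)
    for i in range(1,nn):
        if st[i,4]>6: print(st[i,4],ce[i],P[l==i].mean(0))
    m=(P[...,2]>.155)&(P[...,2]<.175)&(abs(P[...,0]-.572)<.03)&(abs(P[...,1]-.08)<.03);print("knob",m.sum(),P[m].mean(0))
    q=P[(P[...,2]>.03)&(P[...,2]<.046)&(np.hypot(P[...,0]-c[0],P[...,1]-c[1])<.11)];print("rim circle",cv2.minEnclosingCircle(q[:,:2].astype(np.float32)))
E
```

```text
pose [0.6369 0.1075 0.2641] yaw 7.47 15.6
[-0.2307  0.9624 -1.6184] 0.6361885548834124
rim 3021 [ 0.014  -0.0275 -0.062 ] [ 0.0773  0.0275 -0.0216] 3.307853140832112Traceback (most recent call last):
  File "<stdin>", line 6, in <module>
NameError: name 'c' is not defined
```

```bash
python3 - <<'E'
from sc import *
c=pt("side",140+485/2.5,170+490/2.5,height=.005)
for n in("side","scene"):
    grab(n);P=cloud(n);f=load(n)["f"].astype(int)
    d=np.hypot(P[...,0]-c[0],P[...,1]-c[1])
    k=(f.max(2)<65)&(d<.075)&(P[...,2]<.06)
    nn,l,st,ce=cv2.connectedComponentsWithStats(k.astype(np.uint8));print(n,"c",c)
    for i in range(1,nn):
        if st[i,4]>6: print(st[i,4],ce[i],P[l==i].mean(0))
    m=(P[...,2]>.155)&(P[...,2]<.175)&(abs(P[...,0]-.572)<.03)&(abs(P[...,1]-.08)<.03);print("knob",m.sum(),P[m].mean(0))
E
```

```text
side c [0.386  0.1491 0.005 ]
84 [359.4762 366.6548] [0.3415 0.14   0.0165]
39 [350.8462 365.1795] [0.3567 0.1427 0.0165]
knob 57 [0.5716 0.0773 0.164 ]
scene c [0.386  0.1491 0.005 ]
16 [395.4375 254.5   ] [0.359  0.1453 0.015 ]
knob 35 [0.5706 0.0794 0.1629]
```

>>> apply_moves(
  series=[
    [-1,1.7,0,0],
    [-3,5.2,0,0],
    [-5.25,9.1,0,0],
    [-7.5,13,0,0],
    [-9.75,16.9,0,0],
  ],
)

```text
time_s: 16.42
position: [0.5609, -0.0739, 0.2622]
orientation: [0.998, 0.065, -0.0, -0.0]
wrist_force: [0.7, -1.5, -0.2]
gripper_width: 0.636
grasp_force: 8.0
```

>>> apply_moves(
  series=[
    [-2.25,3.9,0,0],
    [-4.5,7.8,0,0],
    [-6.5,11.3,0,0],
    [-7.8,13.4,0,0],
    [-8.0,13.8,0,0],
  ],
)

```text
time_s: 17.05
position: [0.4999, -0.2208, 0.2622]
orientation: [0.998, 0.064, -0.0, -0.0]
wrist_force: [-0.1, -0.6, -1.3]
gripper_width: 0.636
grasp_force: 8.0
```

>>> apply_moves(
  series=[
    [0,0,3,0],
    [0,0,7,0],
    [0,0,11.5,0],
    [0,0,15,0],
    [0,0,17,0],
  ],
)

```text
time_s: 17.68
position: [0.5002, -0.2184, 0.0907]
orientation: [0.998, 0.066, -0.001, -0.001]
wrist_force: [-0.7, -0.7, -1.1]
gripper_width: 0.636
grasp_force: 8.0
```

>>> apply_moves(
  series=[
    [0,0,1,0],
    [0,0,2,0],
    [0,0,2.4,0],
    [0,0,2.4,0],
  ],
)

```text
time_s: 18.18
position: [0.5006, -0.22, 0.0689]
orientation: [0.998, 0.065, 0.0, 0.0]
wrist_force: [0.6, 0.1, -1.6]
gripper_width: 0.633
grasp_force: 8.0
```

>>> apply_moves(
  series=[
    [0,0,0,0],
    [0,0,0,0],
    [0,0,0,0],
  ],
  newtons=3,
)

```text
time_s: 18.55
position: [0.5005, -0.22, 0.0689]
orientation: [0.998, 0.065, 0.0, 0.0]
wrist_force: [-0.6, 0.1, -2.3]
gripper_width: 0.635
grasp_force: 3.0
```

```bash
python3 -c "
from sc import *
tilt()"
```

```text
pose [ 0.5005 -0.22    0.0689] yaw 7.47 18.55
[-0.5658  0.1238 -2.2535] 0.6348631397849922
rim 935 [ 0.014  -0.0275 -0.0619] [ 0.0448  0.0275 -0.0476] 2.2591632815054705
```

The scoop swung upright under the lighter grip. Lower it to the bench and release.

>>> apply_moves(
  series=[
    [0,0,0.6,0],
    [0,0,1.2,0],
    [0,0,1.6,0],
    [0,0,1.9,0],
    [0,0,1.9,0],
  ],
)

```text
time_s: 19.23
position: [0.5004, -0.2199, 0.0495]
orientation: [0.998, 0.065, -0.0, -0.0]
wrist_force: [-0.6, 0.4, -1.3]
gripper_width: 0.635
grasp_force: 3.0
```

```bash
python3 -c "
from sc import *
tilt()"
```

```text
pose [ 0.5004 -0.2199  0.0495] yaw 7.47 19.225
[-0.6119  0.4314 -1.3282] 0.6345095180122351
rim 928 [ 0.014  -0.0275 -0.0619] [ 0.0448  0.0275 -0.0478] 1.2723868605342914
```

>>> apply_moves(
  series=[
    [0,0,0.2,0],
    [0,0,0.3,0],
    [0,0,0.3,0],
  ],
)

```text
time_s: 19.65
position: [0.5009, -0.2201, 0.0471]
orientation: [0.998, 0.065, 0.001, 0.0]
wrist_force: [2.2, 0.8, 3.0]
gripper_width: 0.635
grasp_force: 3.0
```

>>> apply_moves(
  series=[
    [0,0,0,0],
    [0,0,0,0],
    [0,0,0,0],
    [0,0,0,0],
    [0,0,0,0],
  ],
  gripper=-1,
)

```text
time_s: 20.27
position: [0.5004, -0.2199, 0.0467]
orientation: [0.998, 0.065, -0.0, -0.0]
wrist_force: [-1.2, -0.4, -0.6]
gripper_width: 1.0
grasp_force: 0.0
```

>>> apply_moves(
  series=[
    [0,0,-3,0],
    [0,0,-7,0],
    [0,0,-12,0],
    [0,0,-15,0],
    [0,0,-15,0],
  ],
)

```text
time_s: 20.9
position: [0.5012, -0.2204, 0.1987]
orientation: [0.998, 0.065, 0.002, 0.001]
wrist_force: [-0.2, -0.1, -0.3]
gripper_width: 1.0
grasp_force: 0.0
```

```bash
python3 - <<'E'
from sc import *
o=r.get_obs();p=np.array(o["position"]);grab("wrist");P=cloud("wrist");print(p,o["gripper_width"])
b=(abs(P[...,0]-.5)<.06)&(abs(P[...,1]+.22)<.06)&(P[...,2]>.08)&(P[...,2]<.11);q=P[b];print("bar",q.mean(0),np.percentile(q[:,2],95),cv2.minAreaRect(q[:,:2].astype(np.float32)))
M=R.from_quat(o["orientation"]).as_matrix();Q=(P-[.5004,-.2199,0])@M;Q[...,2]*=-1
m=(abs(abs(Q[...,1])-.027)<.002)&(Q[...,0]>.012)&(Q[...,0]<.042)&(Q[...,2]>.03)&(Q[...,2]<.045);s=Q[m];print("rim",len(s),np.percentile(s[:,2],[10,50,90]),np.polyfit(s[:,0],s[:,2],1))
c=[.386,.1491]
grab("side");P=cloud("side");f=load("side")["f"]
k=(f.max(2)<65)&(np.hypot(P[...,0]-c[0],P[...,1]-c[1])<.075)&(P[...,2]<.06)
nn,l,st,ce=cv2.connectedComponentsWithStats(k.astype(np.uint8))
for i in range(1,nn):
    if st[i,4]>6: print(st[i],ce[i],P[l==i].mean(0))
m=(P[...,2]>.155)&(P[...,2]<.175)&(abs(P[...,0]-.572)<.03)&(abs(P[...,1]-.08)<.03);print("knob",m.sum(),P[m].mean(0))
E
```

```text
[ 0.5012 -0.2204  0.1987] 0.9997809632305423
bar [ 0.5002 -0.2199  0.0952] 0.09729616002287986 ((0.49933698773384094, -0.21998344361782074), (0.011977611109614372, 0.05563860386610031), 7.578946113586426)
rim 253 [0.0369 0.0381 0.0391] [0.0054 0.0378]
knob 59 [0.5717 0.0773 0.1636]
```

```bash
python3 - <<'E'
from sc import *
P=cloud("side");f=load("side")["f"];print(f[366,359],P[366,359],f[340:390:10,320:375:10].max(-1))
grab("scene");P=cloud("scene");f=load("scene")["f"]
print(f[240:272:3,375:430:4].max(-1)); print((P[240:272:3,375:430:4,2]*1000).astype(int))
E
```

```text
[64 67 68] [0.3431 0.1372 0.0123] [[108 177 161  93 152 175]
 [183 184 183 184  88 174]
 [185 185 186 178  90 173]
 [185 183 185  97  92 176]
 [186 187 187 189 152 174]]
[[194 177 113 109 110 113 117 116 116 116 143 187 194 195]
 [185 110 106 110 113 114 115 117 117 117 117 129 188 193]
 [132 105 106 108 106 107 108 117 118 117 117 114 134 192]
 [104 105 133 152  92 112  92 171 153 120 117 115 115 168]
 [102 148 192 182 115 106 128 194 196 183 131 114 113 124]
 [133 193 188 192 160  92 172 194 194 195 189 133 113 110]
 [189 201 150 196 193 170 195 196 195 195 195 194 112 108]
 [196 182 157 196 196 196 196 196 194 196 197 158 150 108]
 [201 132 167 196 196 196 198 198 195 197 201 159 185 108]
 [187 113 175 190 192 192 194 195 195 198 157 172 196 115]
 [144 120 183 184 184 184 185 185 186 200 119 185 194 138]]
[[ -1   0  37  32  31  27  29  28  31  38  42   2  -1   0]
 [  0  34  30  24  22  19  18  22  23  26  33  37   0   1]
 [ 38  29  19  11  18   7  18  12  15  18  25  29  37   0]
 [ 30  16   9   3  15   3  14   5   8  12  15  24  30  43]
 [ 20   7   4   4   4  16   4   4   5   5  11  13  25  37]
 [ 10   2  91   5   3  16   3   2   1   5   3   5  21  30]
 [  6   2  82   6   5   3   6   5   3   5   3  90  11  24]
 [  2  95  72   7   0   4   4   6   3   6   2  89   5  18]
 [  2  92  63   4   2   3   4   3   3   2  93  76   6  14]
 [101  78   3   6   5   2   5   2   5   3  96   3   5  11]
 [100  71  59  55  54  54  56  54  55  54  82   5   4   7]]
```

Three ball bumps show in the steel dish at z≈0.016: scene (391,248), (395,254) and (399,248). The flap is still set, and the scoop stands upright and free. Handing in.

```bash
python3 -c "
from workcell import r
print(r.hand_in())"
```

```text
the job is handed in; nothing more can be done
None
```

The job is handed in at about 21 s; `hand_in` returned no verdict, but my last camera checks showed all three balls in the round steel dish, the flap about 0.43 rad over closing the square bin's exit, the empty scoop upright on the bench, and the gripper clear.

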